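# Weigh a turned lid on a lever balance

## Task

Weigh the turned wooden lid on the lever balance: set the lid down gently on the pan, not dropping it and never letting the beam slam, then move the lever on the front along the dial until the beam floats with its pointer on the zero line, and keep the pointer within the two ticks next to that line for at least five seconds on end. Then let go of the lever and leave the beam floating almost still between those ticks with the lid on the pan. The gripper must not touch the beam or the pan, and the other things on the table stay where they are.

Things in the scene. Friction and masses are not known exactly. Their poses are not given: they have to be found in the camera images.
- lid: Loose turned wooden lid: disc 100 mm diameter, 15 mm thick, upright round knob of 24 mm diameter in its middle, its top 54 mm above the underside. Mass nominally 0.12 kg (0.08 to 0.165). Origin: centre of the underside, z up. It starts flat on the table.
- balance: Grey lever balance, fixed to the table. Origin: on the table, at the column; x away from the dial (white disc, 172 mm, facing -x), y towards the pan, z up. Foot 150 x 400 mm. One level axle along x, 135 mm above the table, carries the lever (45 mm before the origin, in front of the dial) and the beam (35 mm behind it). Pan on the +y side; pointer and white index plate on the -y side.
- lever (a joint): Lever angle (rad): 0 at dial zero, where it starts, leaning 0.65 rad from upright towards the pan; 1.35 at full scale. It turns about the balance's +x (top goes to -y) and stays where it is left (friction 0.42 N m). A spring joins it to the beam: 1 rad of lever lifts the pan with 0.23 N m. It balances the empty pan at 0, a nominal lid in mid-pan at about 0.77, others between 0.48 and 1.2.
- grip (a point): Point to take the lever's handle: a black round bar, 18 mm diameter, parallel to the balance's x, 130 mm from the axle at the lever's end, sticking out 51 mm towards -x. This point is on its centre line, 31 mm before the flat lever bar. It moves on a circle of 130 mm radius about the axle: 238 mm above the table at dial zero, 265 mm when upright.
- beam: Beam with the pan fixed on it; origin on the axle, axes as the balance's when level. Its turn about x is the beam angle, pan up positive, free from -0.13 to 0.13 rad between stops. Very low friction. Nominal with lid: inertia 0.0165 kg m2, net restoring stiffness 0.10 N m/rad (0.07 to 0.12), period 2.6 s, damping 0.0025 N m s. Loaded, with the lever at 0, it lies on the pan-down stop.
- pan_mid (a point): Middle of the steel pan's floor, where the lid stands: flat floor 124 mm diameter, rim 9 mm high, 146 mm over all. It is fixed on the beam's +y arm, 150 mm from the axle and 35 mm above it, so it tilts with the beam; from level it goes down 20 mm to the stop.
- pointer (a point): Tip of the black needle at the beam's -y end, 220 mm from the axle. Pan down means pointer up: 1 rad of beam is about 220 mm.
- zero (a point): Zero line (the longest black line) on the white index plate fixed to the balance, where the pointer's tip is when the beam is level. The ticks next to it are 12 mm above and below. Pointer height minus this height is the reading.
- globe: Bystander, loose, leave alone: dark carved wooden globe vessel, 132 mm across, 104 mm high. Origin: centre of its underside.
- bowl: Bystander, loose, leave alone: pale wooden bowl, 140 mm across, 60 mm high. Origin: centre of its underside.
- medallion: Bystander, loose, leave alone: flat dark carved disc, 150 mm across, 16 mm high. Origin: centre of its underside.
- cup: Bystander, loose, leave alone: clear plastic cup, 72 mm across, 90 mm high. Origin: centre of its underside.
- jar_a: Bystander, loose, leave alone: small white jar, 38 mm across, 50 mm high, white cap. Origin: centre of its underside.
- jar_b: Bystander, loose, leave alone: small white jar, 38 mm across, 50 mm high, grey cap. Origin: centre of its underside.
- brush: Bystander, loose, leave alone: brush, 160 mm long, lying on the table. Origin: on its length, at the table.
Not all that is in view belongs to the job. What is shaped like the lid but yellow is not meant.

How it is judged:
On the way, in this order (a step that is already met when the one before it is completed fails the run):
1. the lid lies on the pan, let go (horizontal distance between lid and pan_mid below 0.03 m and contact force between lid and beam above 0.3 N and contact force between the fingers and lid below 0.05 N and angle between lid's own z axis and vertical below 0.25 rad), for 0.2 s.
2. with the lid on the pan, the pointer stays between the two ticks next to the zero line for 5 s (all of step 1 and z of pointer in the frame of zero between -0.012 and 0.012 m), for 5 s.
At the end, for the whole second after the job is handed in: The lid lies flat on the pan (its middle within 30 mm of the pan's), nothing of the robot touches it or the lever, and the beam floats: pointer tip within 12 mm above or below the zero line, beam turning slower than 0.15 rad/s (all of step 2 and angular speed of beam below 0.15 rad/s and contact force between the fingers and lever below 0.05 N).
It fails at once if the beam slams (turns faster than 1.2 rad/s) (angular speed of beam above 1.2 rad/s).
It fails at once if the gripper or arm touches the beam or the pan (contact force between any of the fingers, the arm and beam above 0.5 N).
It fails at once if a bystander is moved more than 30 mm (distance of any of globe, bowl, medallion, cup, jar_a, jar_b, brush from where it was at the start of the episode above 0.03 m).
It also fails if it takes over 64 s, if anything falls off the work surface, if the arm or the gripper's body presses on something with over 40 N, if the wrist force passes 120 N, or if a joint passes its speed limit or range.

## Robot

A 6-joint arm with a two-finger parallel gripper is mounted at the origin on the work surface. World frame = base frame: x ahead of the robot, y to its left, z up, the work surface at z = 0. Lengths are in m, angles in rad, forces in N, time in s.
With the tool pointing down it reaches from about 0.3 to 0.775 m from the base axis. Payload 14.6 kg.
Tool frame: the origin (TCP) lies midway between the tips of the shut fingers; the grasp point (between the pads) lies 19 mm behind it; z points along the fingers, y is the line along which they close (so a half turn about z gives the same grasp; the last joint's range is limited). The gripper opens to 85 mm and grips with 20 to 120 N. Pads are 22 mm wide; open, the fingers measure 114 mm over their backs; the gripper's body (76 mm by 85 mm) begins 54 mm behind the grasp point. The pads swing forward as they close: fully open they stand 13 mm farther back than shut.
Start: joints at [1.212, 0.3, 1.521, -0, 1.321, -0.067], TCP at [0.158, 0.527, 0.199] pointing down, gripper open.
Joint ranges: [-3.03, 3.03], [-0.79, 2.21], [0.23, 2.52], [-1.04, 4.18], [0, 3.07], [-2.55, 2.55]. Speed limits (rad/s): [2.22, 2.22, 2.57, 3.14, 3.14, 3.14].

## Interface

Orientations are given as a unit quaternion [x, y, z, w].
In Python, from plant import bot, snapshot, calibration, silhouettes, pinpoint gives the robot as it stands. The module is installed in compiled form; this text tells all that it offers.
- The arm moves only by the shell command python3 -m pendant 'ROWS' [FORCE]. ROWS is JSON, one flat list of numbers, 7 for each row, row after row: the shift along the tool's x, y, z scaled (see below), then the turn, a rotation vector about the tool's x, y, z scaled (see below), then the opening, from -1 (shut) to 1 (fully open). In form: [dx, dy, dz, wx, wy, wz, grip, dx, dy, dz, wx, wy, wz, grip, ...]. A call has exactly 8 rows; each row is the pose to reach, as a shift and turn from the pose commanded when the call began, along the tool's axes at that moment; what a row does not reach only later rows make up. The controller multiplies each number of a shift by 0.2 m and each number of a turn by 2 rad. A row lasts 1/12 s, in which the tool goes at most 41.7 mm and 7.16 degrees, less where a joint would pass 70% of its speed; a pose out of reach is approached as far as the arm can. A call with a number of a shift or a turn outside -1 to 1 is refused whole. A call with a gripper value outside its range is refused whole. The fingers move at their own pace and stop on an object; FORCE is the grip in N (left out, the last holds). Time passes only in rows, so rows that repeat a pose let the fingers close, or fill a call up. It gives the time, the measured TCP pose, the force, the opening and the grip force at its end, in the units of the state.
- bot.sense(): the state, without advancing time (a new reading comes with each control period).
- snapshot(name): name is "scene" or "top" or "wrist"; returns (picture, depth): 420x560x3 uint8, blue, green, red; 420x560 float32, m along the optical axis (not along the pixel's ray), 0 where there is no reading.
- calibration(name): a dict with "vertical_fov" (degrees; the focal length in pixels is half the picture's height over the tangent of half this angle, whatever the lens; pixels are square), "cx", "cy" (the principal point, pixels), "rvec" (rotation vector, rad) and "tvec" (3), from world to camera coordinates, as OpenCV has them; the wrist camera has in their place "mount" (4x4, takes a point from camera to tool coordinates, whose origin is the TCP and whose axes are the flange's). Camera axes: x right, y down, z forward; pixel columns grow to the right and rows downward; lengths in m; the calibration is good to about 2 mm. A picture is of the moment at which its call begins: read the wrist's pose just before it. calibration takes no time and is no camera call.
- bot.sign_off(): hands the job in; it is judged then, once.
Trained networks look in the newest picture that a camera, given by its name, has taken for a name from the list of things; names that differ only in an ending like _2 or _b are one class to them, and where a whole thing is asked for, a point or a joint stands for the part that bears it (a point fixed in the world has none). Each returns a list of dicts, best first, with "score" (0 to 1); they miss things now and then, are a little off and sometimes report something else, mostly with a low value. They report only what shows in the picture. A call takes as long as a camera call. They do not tell look-alikes from the thing itself.
- silhouettes(target, camera): "mask" (420x560 bool, what is visible of it).
- pinpoint(target, camera): "xyz" ([x, y, z] in m, in world coordinates, good to about 4 mm: a listed point, or the origin of a listed thing).
The state is a dict: "t": time; "joints": joint angles; "qvel": joint speeds; "joint_torque": joint torques, N m; "eef_pos": TCP position; "ee_rot": TCP orientation; "force": force on the tool from outside, world axes, zero at the start; "torque": the same for the moment, N m; "width": finger opening in m; "gripper_force": force on a finger pad.
Only numpy, scipy, OpenCV 4.12 (cv2) and the standard library are available. Lean on these libraries where they do the work, as an engineer would, in place of code of your own. Each camera call takes 0.05 s, during which the arm holds its last target. There are 200 camera calls.

## Working session

There is one attempt and no reset: what is moved stays moved. The work goes in short steps, Python scripts to look and compute and a shell command to move; the robot and the scene stay as the last step left them, time stands still between calls to the robot, and variables do not carry over. Pictures are saved under pics/ and viewed, at most 10 in all, crops included, and the job is handed in when it is done.

```bash
mkdir -p pics; python3 - <<'E'
from plant import bot,snapshot,calibration,silhouettes,pinpoint
import cv2
s=bot.sense();print(s['t'],s['eef_pos'],s['ee_rot'],s['joints'],s['width'])
for c in ['scene','top']:
    im,d=snapshot(c);cv2.imwrite(f'pics/{c}0.png',im)
    for n in ['lid','balance','grip','pan_mid','pointer','zero','globe','bowl','cup','jar_a','medallion','brush']:
        try:
            print(c,n,[(round(r['score'],2),[round(float(v),3) for v in r['xyz']]) for r in pinpoint(n,c)[:3]])
        except Exception as e: print(c,n,e)
print(bot.sense()['t'])
E
```

```text
0.0 [0.15812755 0.52649802 0.1983216 ] [ 1.45387606e-01  9.89374607e-01 -5.61764467e-04 -1.22077403e-04] [ 1.21240101e+00  3.00469375e-01  1.52158269e+00  1.77182948e-06
  1.32069034e+00 -6.65862480e-02] 0.08568047063488292
scene lid [(0.95, [0.502, -0.346, 0.003]), (0.89, [0.232, -0.276, 0.003]), (0.86, [0.646, -0.314, -0.002])]
scene balance [(0.9, [0.549, 0.069, 0.004])]
scene grip [(0.81, [0.482, 0.159, 0.234]), (0.72, [0.545, -0.158, 0.138]), (0.4, [0.61, 0.207, 0.171])]
scene pan_mid [(0.28, [0.5, -0.344, 0.003])]
scene pointer [(0.94, [0.541, -0.15, 0.136]), (0.47, [0.567, 0.465, 0.002]), (0.2, [0.484, 0.16, 0.233])]
scene zero [(0.94, [0.545, -0.156, 0.138]), (0.52, [0.504, -0.347, 0.002])]
scene globe [(0.81, [0.757, -0.168, 0.001])]
scene bowl [(0.69, [0.773, 0.036, -0.0])]
scene cup []
scene jar_a [(0.61, [0.351, 0.258, 0.001]), (0.43, [0.676, -0.445, 0.001])]
scene medallion [(0.91, [0.57, 0.466, 0.004]), (0.63, [0.347, 0.258, 0.001])]
scene brush []
top lid [(0.89, [0.263, -0.424, -0.001]), (0.72, [0.647, -0.313, 0.001]), (0.66, [0.231, -0.276, 0.002])]
top balance [(0.76, [0.548, 0.064, 0.001]), (0.53, [0.35, 0.258, -0.001])]
top grip [(0.74, [0.61, 0.212, 0.171]), (0.67, [0.485, 0.156, 0.235])]
top pan_mid [(0.79, [0.607, 0.209, 0.169])]
top pointer [(0.95, [0.537, -0.15, 0.138])]
top zero [(0.8, [0.545, -0.155, 0.135])]
top globe [(0.59, [0.76, -0.164, -0.001])]
top bowl [(0.56, [0.771, 0.034, -0.0]), (0.45, [0.754, -0.167, -0.001])]
top cup [(0.63, [0.408, 0.477, -0.002]), (0.28, [0.342, -0.13, -0.004])]
top jar_a [(0.57, [0.674, -0.443, 0.001])]
top medallion [(0.75, [0.568, 0.466, 0.001]), (0.4, [0.54, -0.154, 0.137])]
top brush [(0.95, [0.342, -0.13, -0.005]), (0.55, [0.756, -0.166, 0.002])]
1.3
```

View pics/scene0.png

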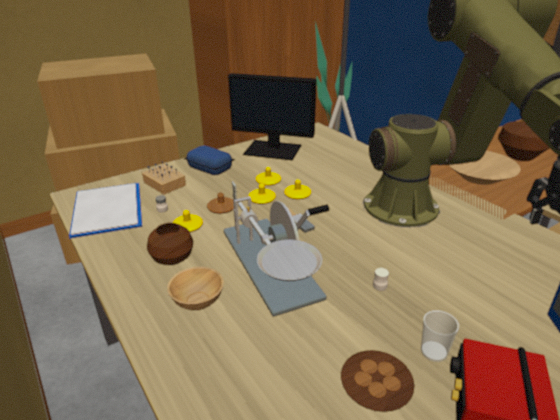

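View pics/top0.png

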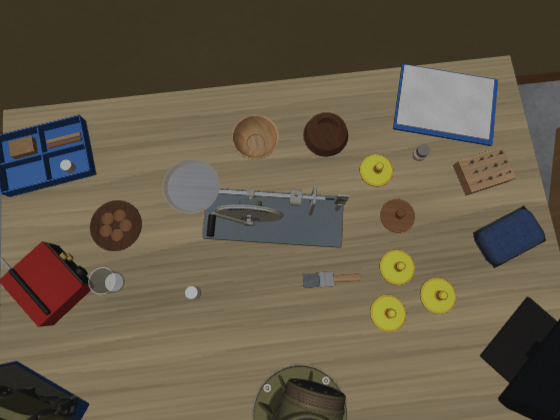

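Brown lid sits at scene px (221,203), top px (398,216), among four yellow look-alikes. The balance has its pan to the left in the top view at (191,187), and the pointer and plate at (341,200). The network's lid hit at (0.502,-0.346) should be the brown one, so I'll triangulate it and check whether depth gives a precise beam angle.

```bash
cat > h.py <<'E'
from plant import bot,snapshot,calibration,silhouettes,pinpoint
import numpy as np,cv2
from scipy.spatial.transform import Rotation as R
def cam(c):
    k=calibration(c);f=210/np.tan(np.radians(k['vertical_fov'])/2)
    K=np.array([[f,0,k['cx']],[0,f,k['cy']],[0,0,1]]);return K,k
def proj(c,p):
    K,k=cam(c);return cv2.projectPoints(np.array(p,float).reshape(-1,1,3),np.array(k['rvec'],float),np.array(k['tvec'],float),K,None)[0].reshape(-1,2)
def cloud(c,d):
    K,k=cam(c);v,u=np.mgrid[:420,:560]
    P=np.stack([(u-K[0,2])/K[0,0]*d,(v-K[1,2])/K[1,1]*d,d],-1)
    Rm=R.from_rotvec(np.array(k['rvec'],float).ravel()).as_matrix()
    return (P-np.array(k['tvec'],float).ravel())@Rm
def tri(a,b):
    Ms=[]
    for c in('top','scene'):
        K,k=cam(c);Rm=R.from_rotvec(np.array(k['rvec'],float).ravel()).as_matrix()
        Ms.append(K@np.c_[Rm,np.array(k['tvec'],float).ravel()])
    X=cv2.triangulatePoints(Ms[0],Ms[1],np.array(a,float).reshape(2,1),np.array(b,float).reshape(2,1)).ravel();return X[:3]/X[3]
def to(p,q=None,rv=None):
    "scaled shift/turn (per call) from present pose to world p"
    s=bot.sense();T=R.from_quat(s['ee_rot'])
    sh=T.inv().apply(np.array(p)-s['eef_pos'])/0.2
    print('shift',sh.round(3), 'turn',((T.inv()*q).as_rotvec()/2).round(3) if q is not None else '', 't',round(s['t'],2))
E
python3 - <<'E'
from h import *
for c in('top','scene'):
    print(c,proj(c,[[.502,-.346,.003],[.608,.21,.17],[.541,-.15,.136],[.541,-.15,.148],[.541,-.15,.124]]).round(1).tolist())
    k=calibration(c);Rm=R.from_rotvec(np.array(k['rvec']).ravel()).as_matrix();print('cam at',-Rm.T@np.array(k['tvec']).ravel())
    im,d=snapshot(c);P=cloud(c,d)
    hsv=cv2.cvtColor(im,cv2.COLOR_BGR2HSV)
    m=np.linalg.norm(P[...,:2]-[.502,-.346],axis=-1)<.07
    z=P[...,2]
    for lo,hi in((.008,.022),(.045,.065)):
        mm=m&(z>lo)&(z<hi)&(d>0)
        print('lid',lo,mm.sum(),P[mm].mean(0),P[mm].min(0),P[mm].max(0),'hue',np.median(hsv[mm],0) if mm.any() else '')
    mk=m&(z>.045)&(z<.065);v,u=np.nonzero(mk);print('knob px',u.mean(),v.mean())
    m=(np.linalg.norm(P[...,:2]-[.608,.21],axis=-1)<.055)&(abs(z-.17)<.05)
    Q=P[m];A=np.c_[Q[:,:2]-[.608,.21],np.ones(len(Q))];s=np.linalg.lstsq(A,Q[:,2],rcond=None);print('pan',m.sum(),s[0],np.std(Q[:,2]-A@s[0]))
    m=(np.linalg.norm(P[...,:2]-[.608,.21],axis=-1)<.09)&(z>.155)&(z<.19);print('pan ext',P[m].min(0),P[m].max(0))
E
```

```text
top [[395.6, 216.1], [191.5, 187.8], [333.0, 200.3], [333.6, 199.2], [332.4, 201.3]]
cam at [0.29980037 0.02315293 1.22747343]
lid 0.008 819 [ 0.50256777 -0.34614593  0.01533893] [ 0.45500694 -0.39735706  0.00803611] [ 0.55274711 -0.29868124  0.02196315] hue [ 13. 134.  99.]
lid 0.045 59 [ 0.50269799 -0.34709369  0.0521313 ] [ 0.49274343 -0.35963303  0.04571567] [ 0.5140627  -0.33700995  0.057291  ] hue [ 13. 142.  96.]
knob px 400.6779661016949 212.42372881355934
pan 1402 [-0.00185829  0.00244306  0.17075809] 0.0019291786062070862
pan ext [0.54003067 0.13817764 0.15733881] [0.68386671 0.28125208 0.18782373]
scene [[221.4, 205.7], [290.0, 260.4], [237.5, 198.9], [237.2, 195.4], [237.7, 202.5]]
cam at [1.07135812 0.86188563 0.79313918]
lid 0.008 285 [ 0.50979259 -0.33930536  0.01269949] [ 0.45826775 -0.3933451   0.00826644] [ 0.55086242 -0.29391341  0.02160465] hue [ 15. 160. 145.]
lid 0.045 24 [ 0.50496545 -0.34420747  0.04956976] [ 0.49453653 -0.35501696  0.04524977] [ 0.51663451 -0.33531063  0.05356987] hue [ 15. 164. 143.]
knob px 219.79166666666666 194.375
pan 1178 [-0.00088876 -0.0015686   0.16819058] 0.0011257463347349526
pan ext [0.53966284 0.13509778 0.16467322] [0.68418471 0.28265424 0.18613019]
```

```bash
python3 -m pendant '[-0.73,-0.92,0,0,0,-0.06,1,-0.73,-0.92,0,0,0,-0.06,1,-0.73,-0.92,0,0,0,-0.06,1,-0.73,-0.92,0,0,0,-0.06,1,-0.73,-0.92,0,0,0,-0.06,1,-0.73,-0.92,0,0,0,-0.06,1,-0.73,-0.92,0,0,0,-0.06,1,-0.73,-0.92,0,0,0,-0.06,1]' 30
python3 -c "
from h import *
to([.503,-.346,.12]); print(R.from_quat(bot.sense()['ee_rot']).as_matrix().round(3))"
```

```text
t: 2.07
eef_pos: [0.2456, 0.308, 0.1993]
ee_rot: [0.087, 0.996, 0.001, 0.0]
force: [-1.0, 1.0, 0.4]
width: 0.0854
gripper_force: 0.0
shift [-1.834 -2.998  0.394] turn  t 2.07
[[-0.985  0.173  0.001]
 [ 0.173  0.985  0.001]
 [-0.001  0.001 -1.   ]]
```

```bash
python3 -m pendant '[-0.61,-1,0,0,0,0,1,-0.61,-1,0,0,0,0,1,-0.61,-1,0,0,0,0,1,-0.61,-1,0,0,0,0,1,-0.61,-1,0,0,0,0,1,-0.61,-1,0,0,0,0,1,-0.61,-1,0,0,0,0,1,-0.61,-1,0,0,0,0,1]'|head -2
python3 -m pendant '[-0.61,-1,0,0,0,0,1,-0.61,-1,0,0,0,0,1,-0.61,-1,0,0,0,0,1,-0.61,-1,0,0,0,0,1,-0.61,-1,0,0,0,0,1,-0.61,-1,0,0,0,0,1,-0.61,-1,0,0,0,0,1,-0.61,-1,0,0,0,0,1]'|head -2
python3 -m pendant '[-0.61,-1,0.2,0,0,0,1,-0.61,-1,0.39,0,0,0,1,-0.61,-1,0.39,0,0,0,1,-0.61,-1,0.39,0,0,0,1,-0.61,-1,0.39,0,0,0,1,-0.61,-1,0.39,0,0,0,1,-0.61,-1,0.39,0,0,0,1,-0.61,-1,0.39,0,0,0,1]'|head -2
python3 - <<'E'
from h import *
s=bot.sense();im,d=snapshot('wrist');cv2.imwrite('pics/w1.png',im)
k=calibration('wrist');K=np.array([[210/np.tan(np.radians(k['vertical_fov'])/2),0,k['cx']],[0,0,0],[0,0,1]]);f=K[0,0]
v,u=np.mgrid[:420,:560];P=np.stack([(u-k['cx'])/f*d,(v-k['cy'])/f*d,d,np.ones_like(d)],-1)@np.array(k['mount']).T
W=R.from_quat(s['ee_rot']).apply(P[...,:3].reshape(-1,3)).reshape(420,560,3)+s['eef_pos']
for lo,hi in((.008,.022),(.045,.065)):
    m=(np.linalg.norm(W[...,:2]-[.503,-.346],axis=-1)<.07)&(W[...,2]>lo)&(W[...,2]<hi)&(d>0);print(m.sum(),W[m].min(0) if m.any() else'',W[m].max(0) if m.any() else'')
for n in ('lid','lid'):
    print([(round(r['score'],2),np.round(r['xyz'],3)) for r in pinpoint(n,'wrist')[:3]])
to([.503,-.346,.022])
E
```

```text
t: 2.73
eef_pos: [0.3316, 0.0906, 0.1989]
t: 3.4
eef_pos: [0.4178, -0.1264, 0.1983]
t: 4.07
eef_pos: [0.5039, -0.3436, 0.1189]
6796 [ 0.45164749 -0.39884455  0.00800162] [ 0.55065811 -0.30027616  0.02162692]
558 [ 0.48914269 -0.36114868  0.04506578] [ 0.51239545 -0.33784973  0.05355008]
[(0.92, array([ 0.35 , -0.326,  0.   ])), (0.91, array([ 0.648, -0.309,  0.001])), (0.56, array([ 0.499, -0.352, -0.003]))]
[(0.92, array([ 0.35 , -0.326,  0.   ])), (0.91, array([ 0.648, -0.309,  0.001])), (0.56, array([ 0.499, -0.352, -0.003]))]
shift [ 0.003 -0.014  0.5  ] turn  t 4.22
```

View pics/w1.png

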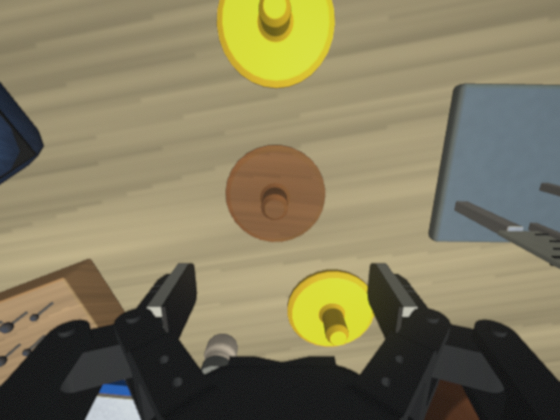

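Wrist view: the brown lid is at (275,192), on the midline between the fingers, with yellow ones above and below. Lowering over its knob and gripping.

```bash
python3 -m pendant '[0.006,-0.022,0.2,0,0,0,1,0.006,-0.022,0.38,0,0,0,1,0.006,-0.022,0.48,0,0,0,1,0.006,-0.022,0.48,0,0,0,1,0.006,-0.022,0.48,0,0,0,0.2,0.006,-0.022,0.48,0,0,0,-1,0.006,-0.022,0.48,0,0,0,-1,0.006,-0.022,0.48,0,0,0,-1]' 30
python3 -m pendant '[0,0,0,0,0,0,-1,0,0,0,0,0,0,-1,0,0,-0.05,0,0,0,-1,0,0,-0.2,0,0,0,-1,0,0,-0.4,0,0,0,-1,0,0,-0.6,0,0,0,-1,0,0,-0.8,0,0,0,-1,0,0,-0.98,0,0,0,-1]'
python3 -c "
from h import *
to([.611,.2095,.30])"
```

```text
t: 4.88
eef_pos: [0.502, -0.3497, 0.0268]
ee_rot: [0.086, 0.996, -0.001, 0.001]
force: [-0.2, 0.2, 1.0]
width: 0.0393
gripper_force: 0.0
t: 5.55
eef_pos: [0.501, -0.3492, 0.2246]
ee_rot: [0.086, 0.996, -0.001, 0.001]
force: [1.0, 0.5, 0.4]
width: 0.0001
gripper_force: 0.0
shift [-0.065  2.846 -0.379] turn  t 5.55
```

```bash
cat >> h.py <<'E'
def wcloud():
    s=bot.sense();im,d=snapshot('wrist');k=calibration('wrist');f=210/np.tan(np.radians(k['vertical_fov'])/2)
    v,u=np.mgrid[:420,:560];P=np.stack([(u-k['cx'])/f*d,(v-k['cy'])/f*d,d,np.ones_like(d)],-1)@np.array(k['mount']).T
    return im,d,R.from_quat(s['ee_rot']).apply(P[...,:3].reshape(-1,3)).reshape(420,560,3)+s['eef_pos']
E
python3 - <<'E'
from h import *
im,d,W=wcloud();cv2.imwrite('pics/w2.png',im)
im,d=snapshot('top');P=cloud('top',d)
for n,W,d in(('w',W,d*0+1),('top',P,d)):
  for lo,hi in((.008,.022),(.045,.065)):
    m=(np.linalg.norm(W[...,:2]-[.503,-.346],axis=-1)<.075)&(W[...,2]>lo)&(W[...,2]<hi);print(n,m.sum(),W[m].min(0) if m.any() else'',W[m].max(0) if m.any() else'')
E
```

```text
w 3856 [ 0.4518265  -0.39896635  0.00800049] [ 0.54986915 -0.30070169  0.02108427]
w 299 [ 0.48913359 -0.36115173  0.04510349] [ 0.51273059 -0.33774193  0.0535128 ]
top 577 [ 0.45829764 -0.39315366  0.0082545 ] [ 0.55273586 -0.29845089  0.02163657]
top 58 [ 0.4924235  -0.36060342  0.04551571] [ 0.5140814  -0.33648585  0.05771798]
```

View pics/w2.png

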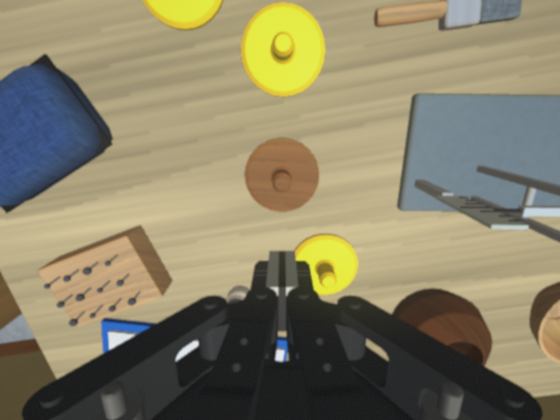

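Lid is untouched at wrist px (282,175); I lifted before the fingers had closed. I'll retry, closing for longer.

```bash
python3 -m pendant '[0,0,0,0,0,0,1,0,0,0.1,0,0,0,1,0,0,0.3,0,0,0,1,0,0,0.5,0,0,0,1,0,0,0.7,0,0,0,1,0,0,0.9,0,0,0,1,0,0,1,0,0,0,1,0,0,1,0,0,0,1]' 30 | head -6
python3 -m pendant '[0,0,0.02,0,0,0,-1,0,0,0.02,0,0,0,-1,0,0,0.02,0,0,0,-1,0,0,0.02,0,0,0,-1,0,0,0.02,0,0,0,-1,0,0,0.02,0,0,0,-1,0,0,0.02,0,0,0,-1,0,0,0.02,0,0,0,-1]'
```

```text
t: 6.32
eef_pos: [0.4983, -0.3471, 0.0147]
ee_rot: [0.086, 0.996, 0.003, -0.004]
force: [-0.3, 0.3, -1.3]
width: 0.0855
gripper_force: 0.0
t: 6.98
eef_pos: [0.5017, -0.3497, 0.0183]
ee_rot: [0.086, 0.996, -0.001, 0.001]
force: [-1.7, 0.7, 6.6]
width: 0.0216
gripper_force: 29.1
```

```bash
python3 -m pendant '[0,0,-0.03,0,0,0,-1,0,0,-0.12,0,0,0,-1,0,0,-0.27,0,0,0,-1,0,0,-0.45,0,0,0,-1,0,0,-0.63,0,0,0,-1,0,0,-0.8,0,0,0,-1,0,0,-0.93,0,0,0,-1,0,0,-1,0,0,0,-1]' |head -6
python3 -m pendant '[0,0.05,-0.08,0,0,0,-1,0,0.15,-0.18,0,0,0,-1,0,0.28,-0.28,0,0,0,-1,0,0.42,-0.36,0,0,0,-1,0,0.56,-0.42,0,0,0,-1,0,0.7,-0.45,0,0,0,-1,0,0.84,-0.45,0,0,0,-1,0,0.98,-0.45,0,0,0,-1]' |head -6
python3 -m pendant '[0,0.13,0,0,0,0,-1,0,0.26,0,0,0,0,-1,0,0.39,0,0,0,0,-1,0,0.52,0,0,0,0,-1,0,0.64,0,0,0,0,-1,0,0.76,0,0,0,0,-1,0,0.87,0,0,0,0,-1,0,0.95,0,0,0,0,-1]' |head -6
python3 -c "
from h import *
to([.611,.2095,.30])"
```

```text
t: 7.65
eef_pos: [0.5018, -0.3497, 0.2217]
ee_rot: [0.086, 0.996, -0.001, 0.002]
force: [-0.6, 0.1, -0.2]
width: 0.0209
gripper_force: 29.5
t: 8.32
eef_pos: [0.5346, -0.1549, 0.308]
ee_rot: [0.086, 0.996, -0.0, 0.001]
force: [0.4, -0.3, -1.2]
width: 0.0214
gripper_force: 29.5
t: 8.98
eef_pos: [0.5671, 0.0328, 0.3075]
ee_rot: [0.085, 0.996, 0.0, 0.0]
force: [0.2, 0.2, -0.3]
width: 0.0213
gripper_force: 29.5
shift [-0.066  0.908  0.038] turn  t 8.98
```

```bash
python3 -m pendant '[-0.01,0.12,0,0,0,0,-1,-0.03,0.26,0,0,0,0,-1,-0.05,0.4,0,0.02,0,0,-1,-0.066,0.55,0,0.04,0,0,-1,-0.066,0.7,0.04,0.065,0,0,-1,-0.066,0.82,0.12,0.065,0,0,-1,-0.066,0.9,0.2,0.065,0,0,-1,-0.066,0.937,0.28,0.065,0,0,-1]' |head -6
python3 -m pendant '[0,0,0,0,0,0,-1,0,0,0,0,0,0,-1,0,0,0,0,0,0,-1,0,0,0,0,0,0,-1,0,0,0,0,0,0,-1,0,0,0,0,0,0,-1,0,0,0,0,0,0,-1,0,0,0,0,0,0,-1]' |head -4
python3 - <<'E'
from h import *
T=R.from_quat(bot.sense()['ee_rot']).as_matrix();print(T.round(3))
# lid underside estimate from scene cloud: lid top disc plane
for c in('scene','top'):
    im,d=snapshot(c);P=cloud(c,d);e=np.array(bot.sense()['eef_pos']);h=cv2.cvtColor(im,cv2.COLOR_BGR2HSV)
    m=(np.linalg.norm(P[...,:2]-e[:2],axis=-1)<.055)&(P[...,2]<e[2]+.01)&(P[...,2]>e[2]-.03)&(h[...,0]>5)&(h[...,0]<25)&(h[...,1]>90)
    Q=P[m];print(c,m.sum(),Q.min(0),Q.max(0),np.median(Q,0))
to([.612,.215,.195],R.from_rotvec([0,0,0])*R.from_quat(bot.sense()['ee_rot']));to([.612,.215,.17])
E
```

```text
t: 9.65
eef_pos: [0.612, 0.2154, 0.2496]
ee_rot: [0.085, 0.994, -0.065, -0.006]
force: [-0.2, -0.1, -1.6]
width: 0.0212
gripper_force: 29.5
t: 10.32
eef_pos: [0.6123, 0.2132, 0.2511]
ee_rot: [0.086, 0.994, -0.065, -0.005]
force: [0.7, 0.9, -0.7]
[[-0.985  0.17  -0.022]
 [ 0.171  0.977 -0.128]
 [-0.    -0.13  -0.992]]
scene 1020 [0.56425671 0.16394649 0.23035666] [0.66366953 0.26286825 0.26048477] [0.62363927 0.22590595 0.24465562]
top 423 [0.5700931  0.16362119 0.24412909] [0.65377196 0.20715893 0.25675087] [0.60875214 0.18406485 0.25185027]
shift [0.003 0.044 0.276] turn [0. 0. 0.] t 10.42
shift [0.003 0.061 0.4  ] turn  t 10.42
```

```bash
python3 -m pendant '[0,0.01,0.03,0,0,0,-1,0,0.015,0.07,0,0,0,-1,0,0.02,0.12,0,0,0,-1,0,0.03,0.17,0,0,0,-1,0,0.035,0.21,0,0,0,-1,0,0.04,0.24,0,0,0,-1,0,0.044,0.26,0,0,0,-1,0,0.044,0.275,0,0,0,-1]' |head -4
python3 -m pendant '[0,0.002,0.013,0,0,0,-1,0,0.004,0.027,0,0,0,-1,0,0.006,0.04,0,0,0,-1,0,0.008,0.053,0,0,0,-1,0,0.01,0.067,0,0,0,-1,0,0.013,0.08,0,0,0,-1,0,0.015,0.093,0,0,0,-1,0,0.017,0.105,0,0,0,-1]' |head -6
python3 - <<'E'
from h import *
for c in('scene','top'):
    im,d=snapshot(c);P=cloud(c,d);h=cv2.cvtColor(im,cv2.COLOR_BGR2HSV)
    yb=np.array([.17,.985]);o=np.array([.549,.067])
    r=np.linalg.norm(P[...,:2]-[.611,.21],axis=-1)
    m=(r<.06)&(h[...,1]<60)&(P[...,2]>.13)&(P[...,2]<.18);Q=P[m];s=(Q[:,:2]-o)@yb
    if m.sum()>20: print(c,m.sum(),np.polyfit(s-.15,Q[:,2],1),np.median(((Q[:,2]-.17)/s)))
im,d=snapshot('scene');cv2.imwrite('pics/s3.png',cv2.resize(im[130:330,170:400],None,fx=3,fy=3))
to([.612,.215,.17])
E
```

```text
t: 11.08
eef_pos: [0.6125, 0.215, 0.1946]
ee_rot: [0.086, 0.994, -0.065, -0.006]
force: [0.2, -0.7, -1.4]
t: 11.75
eef_pos: [0.6126, 0.2156, 0.1737]
ee_rot: [0.086, 0.994, -0.065, -0.006]
force: [0.6, 0.1, -0.8]
width: 0.0214
gripper_force: 29.5
scene 432 [-0.10666021  0.15420675] -0.1101693801680717
top 273 [-0.1123962   0.15507808] -0.09693046783428626
shift [ 0.002 -0.001  0.019] turn  t 11.9
```

View pics/s3.png

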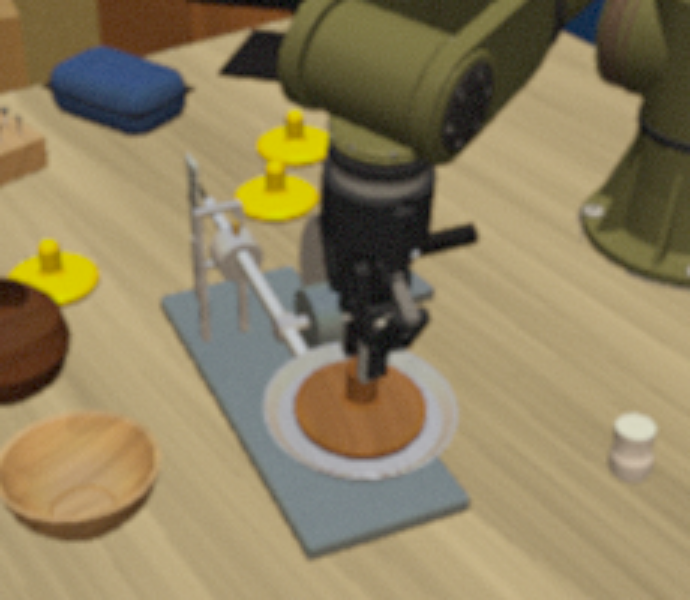

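The crop shows the lid centred in the pan (360,405), clear of the rim, with the pan pushed most of the way down. A few mm more to the stop.

```bash
python3 -m pendant '[0,0,0.005,0,0,0,-1,0,0,0.01,0,0,0,-1,0,0,0.015,0,0,0,-1,0,0,0.02,0,0,0,-1,0,0,0.025,0,0,0,-1,0,0,0.03,0,0,0,-1,0,0,0.03,0,0,0,-1,0,0,0.03,0,0,0,-1]' |head -6
cat >> h.py <<'E'
yb=np.array([.17,.985]);ob=np.array([.549,.067])
def beam(c='scene'):
    im,d=snapshot(c);t=bot.sense()['t'];P=cloud(c,d);h=cv2.cvtColor(im,cv2.COLOR_BGR2HSV)
    r=np.linalg.norm(P[...,:2]-[.611,.21],axis=-1)
    m=(r<.062)&(h[...,1]<60)&(P[...,2]>.13)&(P[...,2]<.195);Q=P[m];s=(Q[:,:2]-ob)@yb
    z0={'scene':.1682,'top':.1708}[c];res=(Q[:,2]-z0)/s
    return t,m.sum(),float(np.median(res)),np.polyfit(s-.15,Q[:,2],1)
E
python3 -c "
from h import *
for c in('scene','top'): print(c,beam(c))
print(bot.sense()['force'])"
```

```text
t: 12.57
eef_pos: [0.6125, 0.2149, 0.1682]
ee_rot: [0.086, 0.994, -0.065, -0.005]
force: [1.4, 0.3, 0.2]
width: 0.0211
gripper_force: 29.7
scene (12.6167, np.int64(599), -0.12650749137044776, array([-0.14463253,  0.15003562]))
top (12.6667, np.int64(288), -0.1215930814187563, array([-0.13644869,  0.15189236]))
[0.9506939  0.38232251 0.83252863]
```

```bash
python3 -m pendant '[0,0,0.005,0,0,0,-1,0,0,0.008,0,0,0,-1,0,0,0.008,0,0,0,-1,0,0,0.008,0,0,0,-0.4,0,0,0.008,0,0,0,-0.2,0,0,0.008,0,0,0,0,0,0,0.008,0,0,0,0,0,0,0.008,0,0,0,0]' |head -6
python3 -m pendant '[0,0,0,0,0,0,0,0,0,-0.02,0,0,0,0,0,0,-0.07,0,0,0,0,0,0,-0.15,0,0,0,0,0,0,-0.25,0,0,0,0,0,0,-0.4,0,0,0,0,0,0,-0.55,0,0,0,0,0,0,-0.7,0,0,0,0]' |head -6
python3 - <<'E'
from h import *
for c in('scene','top'): print(c,beam(c))
im,d=snapshot('scene');P=cloud('scene',d);h=cv2.cvtColor(im,cv2.COLOR_BGR2HSV)
m=(np.linalg.norm(P[...,:2]-[.611,.21],axis=-1)<.09)&(h[...,0]>5)&(h[...,0]<25)&(h[...,1]>90)&(P[...,2]>.13);Q=P[m];print(m.sum(),Q.min(0),Q.max(0))
cv2.imwrite('pics/s4.png',cv2.resize(im[130:330,170:400],None,fx=3,fy=3))
for c in('scene','top','scene'): 
  print([(round(r['score'],2),np.round(r['xyz'],3)) for r in pinpoint('grip',c)[:1]])
# lever handle via cloud: dark points
for c in ('top','scene'):
    im,d=snapshot(c);P=cloud(c,d)
    m=(np.linalg.norm(P[...,:2]-[.483,.158],axis=-1)<.06)&(P[...,2]>.225)&(P[...,2]<.26)&(im.max(-1)<60);Q=P[m];print(c,m.sum(),Q.min(0),Q.max(0),np.median(Q,0))
q=R.from_matrix(np.array([[-.9855,.17,0],[.17,.9855,0],[0,0,-1]]))
to([.483,.158,.30],q)
E
```

```text
t: 13.33
eef_pos: [0.6124, 0.2145, 0.1662]
ee_rot: [0.086, 0.994, -0.065, -0.006]
force: [0.4, -0.1, 0.0]
width: 0.0426
gripper_force: 0.0
t: 14.0
eef_pos: [0.6153, 0.2327, 0.3078]
ee_rot: [0.086, 0.994, -0.065, -0.005]
force: [-0.2, 0.4, 0.2]
width: 0.0424
gripper_force: 0.0
scene (14.05, np.int64(657), -0.1260804330766327, array([-0.15052231,  0.15012771]))
top (14.1, np.int64(391), -0.12245682817213524, array([-0.12409608,  0.15238156]))
1588 [0.52146477 0.17258325 0.148748  ] [0.67564166 0.29937907 0.63061772]
[(0.8, array([0.486, 0.16 , 0.234]))]
[]
[(0.8, array([0.486, 0.16 , 0.234]))]
top 150 [0.46665618 0.1473514  0.23523662] [0.5166367  0.16868392 0.25206464] [0.4932196  0.1577595  0.24661326]
scene 97 [0.47243463 0.15547581 0.23540675] [0.51834195 0.17319983 0.24775039] [0.49448453 0.16546006 0.24205127]
shift [ 0.588 -0.472  0.084] turn [-0.065 -0.001 -0.001] t 14.4
```

View pics/s4.png

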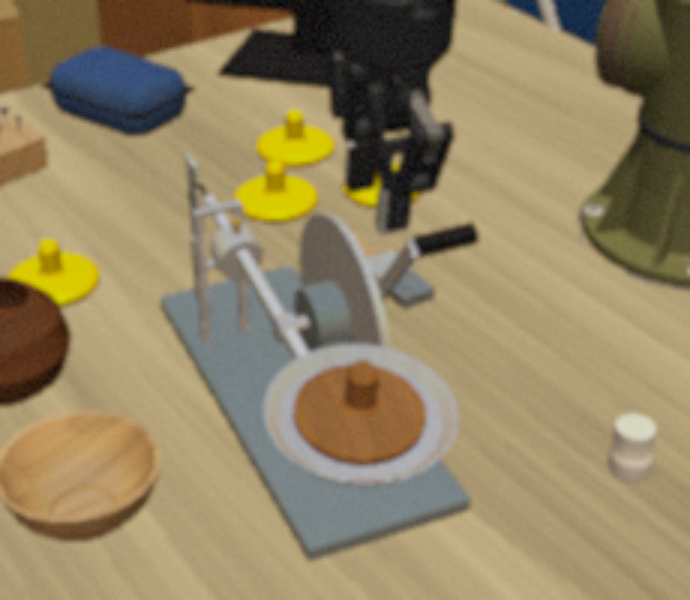

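Lid lies centred in the pan at crop (362,410), free of the gripper, and the pan is on its stop. Now to the lever handle, at crop (445,240), world about (0.486,0.158,0.238).

```bash
python3 -m pendant '[0.1,-0.08,0,-0.01,0,0,0.4,0.25,-0.2,0,-0.03,0,0,0.4,0.4,-0.33,0.03,-0.05,0,0,0.4,0.53,-0.43,0.06,-0.065,0,0,0.4,0.573,-0.47,0.084,-0.065,0,0,0.4,0.573,-0.47,0.084,-0.065,0,0,0.4,0.573,-0.47,0.084,-0.065,0,0,0.4,0.573,-0.47,0.084,-0.065,0,0,0.4]' 20|head -6
python3 - <<'E'
from h import *
im,d,W=wcloud()
m=(np.linalg.norm(W[...,:2]-[.486,.158],axis=-1)<.06)&(W[...,2]>.225)&(W[...,2]<.26)&(im.max(-1)<70);Q=W[m];print(m.sum(),Q.min(0),Q.max(0),np.median(Q,0))
to([.486,.158,.217],R.from_matrix(np.array([[-.9855,.17,0],[.17,.9855,0],[0,0,-1]])))
E
```

```text
t: 15.07
eef_pos: [0.4868, 0.1583, 0.3006]
ee_rot: [0.086, 0.996, -0.0, -0.0]
force: [0.8, -0.1, 0.3]
width: 0.0595
gripper_force: 0.0
1148 [0.46422895 0.14759292 0.23637121] [0.51639169 0.17118624 0.24725043] [0.4879946  0.1595019  0.24412495]
shift [ 0.004 -0.003  0.417] turn [-0. -0. -0.] t 15.12
```

```bash
python3 -m pendant '[0.004,-0.003,0.1,0,0,0,0.4,0.004,-0.003,0.25,0,0,0,0.4,0.004,-0.003,0.38,0,0,0,0.4,0.004,-0.003,0.417,0,0,0,0.4,0.004,-0.003,0.417,0,0,0,-0.3,0.004,-0.003,0.417,0,0,0,-1,0.004,-0.003,0.417,0,0,0,-1,0.004,-0.003,0.417,0,0,0,-1]' 20|head -6
python3 -m pendant '[0,0,0,0,0,0,-1,0,0,0,0,0,0,-1,0,0,0,0,0,0,-1,0,0,0,0,0,0,-1,0,0,0,0,0,0,-1,0,0,0,0,0,0,-1,0,0,0,0,0,0,-1,0,0,0,0,0,0,-1]'
```

```text
t: 15.78
eef_pos: [0.4861, 0.1578, 0.2188]
ee_rot: [0.086, 0.996, 0.0, 0.001]
force: [0.2, 0.3, -0.4]
width: 0.0114
gripper_force: 0.0
t: 16.45
eef_pos: [0.4855, 0.1576, 0.2173]
ee_rot: [0.086, 0.996, -0.0, -0.0]
force: [0.5, 0.8, -0.3]
width: -0.0002
gripper_force: 0.0
```

```bash
python3 - <<'E'
from h import *
im,d=snapshot('scene');P=cloud('scene',d)
im2,d2,W=wcloud()
a=cv2.resize(im[130:280,240:400],(427,400));b=cv2.resize(im2,(373,400)) if 0 else im2[:400,90:463]
cv2.imwrite('pics/s5.png',np.hstack([a,b]))
print(beam('scene'), bot.sense()['width'])
im,d=snapshot('top');P=cloud('top',d)
for n,Z,I in(('top',P,im),('w',W,im2)):
    m=(np.linalg.norm(Z[...,:2]-[.486,.158],axis=-1)<.06)&(Z[...,2]>.2)&(Z[...,2]<.26)&(I.max(-1)<70);Q=Z[m];print(n,m.sum(),Q.min(0) if len(Q) else '',Q.max(0) if len(Q) else '')
E
```

```text
(16.6, np.int64(636), -0.12575015380202376, array([-0.1458192 ,  0.15012962])) -0.0003185444640674337
top 0  
w 1067 [0.46412851 0.14619044 0.23204003] [0.48792293 0.17169683 0.25998424]
```

View pics/s5.png

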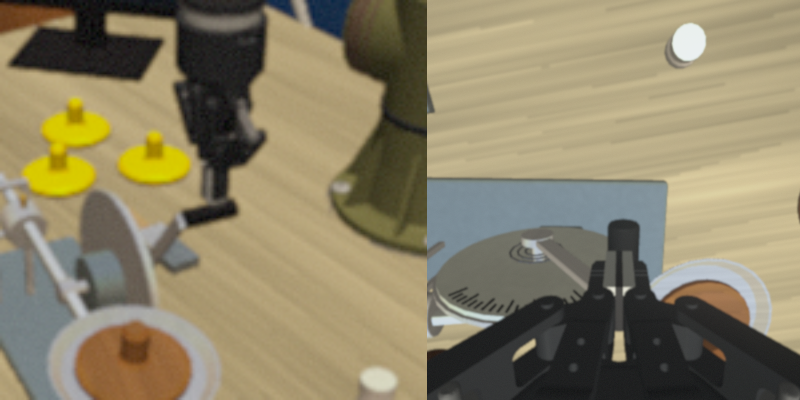

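```bash
python3 - <<'E'
import cv2,numpy as np
a=cv2.imread('pics/w2.png')[200:400,200:360]
from h import *
b=snapshot('wrist')[0][200:400,200:360]
print(bot.sense()['width'],bot.sense()['gripper_force'])
cv2.imwrite('pics/c6.png',cv2.resize(np.hstack([a,b]),None,fx=2.4,fy=2.4,interpolation=cv2.INTER_CUBIC))
E
```

```text
7.002027944240213e-05 0.0
```

View pics/c6.png

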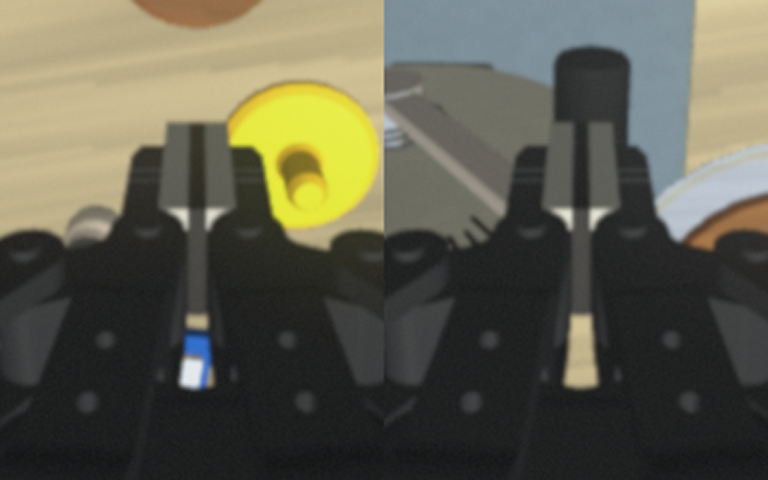

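```bash
python3 - <<'E'
from h import *
print(proj('scene',[[.4855,.1576,.217],[.4855,.1576,.237],[.4855,.1576,.247],[.468,.161,.238],[.517,.152,.238]]).round(1).tolist())
im,d=snapshot('scene');P=cloud('scene',d)
for v in range(190,222,2): print(v,[ (P[v,u]*1000).round().astype(int).tolist()+[int(im[v,u].max())] for u in (316,320,324)])
_,_,W=wcloud()
for v in range(214,300,6): print(v,[(W[v,u]*1000).round().astype(int).tolist() for u in(275,282,290)])
E
```

```text
[[319.2, 215.7], [319.5, 208.6], [319.6, 205.0], [326.1, 206.6], [307.4, 211.2]]
190 [[499, 159, 292, 96], [503, 177, 302, 26], [506, 195, 311, 29]]
192 [[496, 155, 284, 92], [506, 181, 299, 20], [505, 194, 305, 14]]
194 [[498, 158, 281, 83], [495, 169, 285, 41], [486, 173, 284, 27]]
196 [[497, 157, 275, 88], [497, 171, 281, 45], [487, 174, 279, 36]]
198 [[498, 159, 271, 89], [498, 172, 277, 46], [485, 172, 273, 39]]
200 [[498, 159, 265, 81], [496, 171, 271, 44], [486, 173, 268, 43]]
202 [[497, 158, 259, 86], [494, 169, 263, 47], [486, 173, 263, 56]]
204 [[499, 161, 256, 125], [496, 171, 260, 57], [484, 172, 256, 76]]
206 [[232, -166, -3, 144], [490, 164, 249, 98], [478, 164, 245, 58]]
208 [[497, 159, 243, 38], [492, 167, 245, 35], [480, 168, 242, 35]]
210 [[502, 165, 242, 26], [491, 167, 239, 23], [482, 170, 238, 26]]
212 [[502, 165, 237, 26], [491, 166, 234, 67], [479, 167, 230, 138]]
214 [[502, 165, 232, 130], [254, -116, -2, 176], [241, -111, -4, 184]]
216 [[272, -116, -3, 171], [259, -110, -4, 171], [247, -104, -6, 178]]
218 [[281, -104, -1, 172], [269, -98, -3, 169], [259, -89,
[... 215 characters left out ...]
 162, 242], [466, 166, 241]]
232 [[468, 157, 243], [467, 161, 245], [468, 165, 245]]
238 [[471, 157, 243], [470, 161, 246], [472, 165, 244]]
244 [[475, 156, 243], [474, 160, 245], [475, 164, 245]]
250 [[478, 156, 243], [478, 159, 245], [479, 164, 245]]
256 [[474, 157, 258], [474, 160, 259], [475, 164, 259]]
262 [[474, 157, 265], [474, 160, 265], [475, 164, 265]]
268 [[474, 157, 270], [475, 160, 270], [475, 164, 270]]
274 [[475, 157, 275], [474, 160, 276], [476, 163, 275]]
280 [[474, 157, 281], [475, 160, 280], [475, 163, 281]]
286 [[474, 157, 285], [475, 160, 285], [475, 163, 285]]
292 [[474, 157, 290], [477, 160, 286], [474, 163, 291]]
298 [[474, 157, 294], [480, 159, 285], [475, 163, 294]]
```

The shut fingertips really stand at z≈0.253, about 35 mm behind the reported TCP, in both the scene and wrist depth. That explains both missed grasps: the fingers closed just above the bar. I'll open, lower 33 mm more and close again.

```bash
python3 -m pendant '[0,0,0,0,0,0,0.3,0,0,0,0,0,0,0.3,0,0,0,0,0,0,0.3,0,0,0,0,0,0,0.3,0,0,0.05,0,0,0,0.3,0,0,0.12,0,0,0,0.3,0,0,0.165,0,0,0,0.3,0,0,0.165,0,0,0,0.3]' 20|head -6
python3 -m pendant '[0,0,0,0,0,0,-1,0,0,0,0,0,0,-1,0,0,0,0,0,0,-1,0,0,0,0,0,0,-1,0,0,0,0,0,0,-1,0,0,0,0,0,0,-1,0,0,0,0,0,0,-1,0,0,0,0,0,0,-1]'
```

```text
t: 17.47
eef_pos: [0.4845, 0.1574, 0.182]
ee_rot: [0.086, 0.996, -0.001, -0.002]
force: [-0.1, -0.4, -0.5]
width: 0.0558
gripper_force: 0.0
t: 18.13
eef_pos: [0.4859, 0.1581, 0.1852]
ee_rot: [0.086, 0.996, 0.001, 0.001]
force: [1.2, 5.2, 4.8]
width: 0.0173
gripper_force: 20.0
```

```bash
python3 -m pendant '[0,-0.026,-0.019,0,0,0,-1,0,-0.054,-0.037,0,0,0,-1,0,-0.082,-0.053,0,0,0,-1,0,-0.111,-0.068,0,0,0,-1,0,-0.14,-0.081,0,0,0,-1,0,-0.17,-0.093,0,0,0,-1,0,-0.201,-0.104,0,0,0,-1,0,-0.232,-0.113,0,0,0,-1]'
cat > st.py <<'E'
from h import *
import sys
n=int(sys.argv[1]) if len(sys.argv)>1 else 1
for i in range(n):
    b=beam('scene');print(round(b[0],3),b[1],'th %.4f'%b[2])
    s=bot.sense();e=np.array(s['eef_pos']);y=(e[:2]-[.4859,.1581])@yb+.0787;z=e[2]-.1852+.1035
    print('  lever %.4f'%(0.65-np.arctan2(y,z)),'r %.4f'%np.hypot(y,z),'F',s['force'].round(1),'w %.4f'%s['width'])
E
python3 st.py
```

```text
t: 18.8
eef_pos: [0.4778, 0.1125, 0.208]
ee_rot: [0.086, 0.996, 0.001, 0.001]
force: [1.6, 7.8, 2.4]
width: 0.0173
gripper_force: 19.5
18.85 647 th -0.1254
  lever 0.4055 r 0.1302 F [-1.5  3.7  6.6] w 0.0170
```

```bash
python3 -m pendant '[0,-0.01,-0.002,0,0,0,-1,0,-0.019,-0.005,0,0,0,-1,0,-0.029,-0.007,0,0,0,-1,0,-0.038,-0.008,0,0,0,-1,0,-0.038,-0.008,0,0,0,-1,0,-0.038,-0.008,0,0,0,-1,0,-0.038,-0.008,0,0,0,-1,0,-0.038,-0.008,0,0,0,-1]' >/dev/null; python3 st.py
```

```text
19.567 637 th -0.1258
  lever 0.4589 r 0.1301 F [-1.8  4.8  7.7] w 0.0177
```

```bash
python3 -m pendant '[0,-0.01,-0.002,0,0,0,-1,0,-0.019,-0.003,0,0,0,-1,0,-0.029,-0.004,0,0,0,-1,0,-0.038,-0.006,0,0,0,-1,0,-0.038,-0.006,0,0,0,-1,0,-0.038,-0.006,0,0,0,-1,0,-0.038,-0.006,0,0,0,-1,0,-0.038,-0.006,0,0,0,-1]' >/dev/null; python3 st.py
```

```text
20.283 617 th -0.1147
  lever 0.5186 r 0.1298 F [-1.4  4.3  5.4] w 0.0168
```

```bash
python3 st.py 6 | grep th
```

```text
20.333 613 th -0.1117
20.383 616 th -0.1092
20.433 617 th -0.1062
20.483 618 th -0.1046
20.533 608 th -0.1022
20.583 597 th -0.0990
```

Beam has lifted off at lever ≈0.51. I'll step the equilibrium part way so it swings up and comes to rest near zero.

```bash
python3 -m pendant '[0,-0.008,-0.001,0,0,0,-1,0,-0.015,-0.002,0,0,0,-1,0,-0.015,-0.002,0,0,0,-1,0,-0.015,-0.002,0,0,0,-1,0,-0.015,-0.002,0,0,0,-1,0,-0.015,-0.002,0,0,0,-1,0,-0.015,-0.002,0,0,0,-1,0,-0.015,-0.002,0,0,0,-1]' >/dev/null; python3 st.py 4
```

```text
21.3 535 th -0.0525
  lever 0.5410 r 0.1300 F [-1.6  5.5  6.4] w 0.0176
21.35 534 th -0.0479
  lever 0.5410 r 0.1300 F [-1.7  6.   6.4] w 0.0173
21.4 525 th -0.0458
  lever 0.5411 r 0.1300 F [-1.7  5.4  6. ] w 0.0172
21.45 532 th -0.0419
  lever 0.5412 r 0.1300 F [-1.5  5.   6.6] w 0.0175
```

```bash
python3 -m pendant '[0,-0.011,-0.001,0,0,0,-1,0,-0.011,-0.001,0,0,0,-1,0,-0.011,-0.001,0,0,0,-1,0,-0.011,-0.001,0,0,0,-1,0,-0.011,-0.001,0,0,0,-1,0,-0.011,-0.001,0,0,0,-1,0,-0.011,-0.001,0,0,0,-1,0,-0.011,-0.001,0,0,0,-1]' >/dev/null; python3 st.py 4
```

```text
22.167 493 th -0.0196
  lever 0.5584 r 0.1298 F [-0.8  5.1  4.5] w 0.0173
22.217 498 th -0.0185
  lever 0.5585 r 0.1298 F [-0.4  4.4  5.1] w 0.0174
22.267 502 th -0.0188
  lever 0.5585 r 0.1298 F [-0.4  5.1  5.3] w 0.0172
22.317 491 th -0.0182
  lever 0.5584 r 0.1298 F [0.7 5.1 4. ] w 0.0173
```

```bash
python3 -m pendant '[0,-0.01,-0.001,0,0,0,-1,0,-0.01,-0.001,0,0,0,-1,0,-0.01,-0.001,0,0,0,-1,0,-0.01,-0.001,0,0,0,-1,0,-0.01,-0.001,0,0,0,-1,0,-0.01,-0.001,0,0,0,-1,0,-0.01,-0.001,0,0,0,-1,0,-0.01,-0.001,0,0,0,-1]' >/dev/null; python3 st.py 3; python3 -c "
from h import *
for c in('top','scene','top'):print(c,beam(c))
print(np.round([r['xyz'] for r in pinpoint('pointer','scene')[:1]+pinpoint('zero','scene')[:1]],4))"
```

```text
23.033 470 th -0.0022
  lever 0.5741 r 0.1298 F [-0.4  4.7  5.3] w 0.0173
23.083 463 th -0.0006
  lever 0.5741 r 0.1298 F [-1.1  5.6  4.7] w 0.0173
23.133 464 th 0.0030
  lever 0.5740 r 0.1298 F [0.3 5.1 5.6] w 0.0174
top (23.1833, np.int64(435), 0.003970694007580223, array([0.00804904, 0.17176065]))
scene (23.2333, np.int64(477), 0.006497254907704687, array([-0.00984705,  0.17009785]))
top (23.2833, np.int64(438), 0.010177575483117866, array([0.0162203 , 0.17249468]))
[[ 0.5404 -0.1481  0.1329]
 [ 0.5444 -0.1577  0.139 ]]
```

```bash
for i in 1 2 3 4; do python3 -m pendant '[0,0,0,0,0,0,-1,0,0,0,0,0,0,-1,0,0,0,0,0,0,-1,0,0,0,0,0,0,-1,0,0,0,0,0,0,-1,0,0,0,0,0,0,-1,0,0,0,0,0,0,-1,0,0,0,0,0,0,-1]' >/dev/null; python3 st.py 1; done
```

```text
24.1 458 th 0.0088
  lever 0.5740 r 0.1298 F [-1.3  5.1  5.1] w 0.0171
24.817 496 th -0.0150
  lever 0.5742 r 0.1298 F [-0.6  5.4  5.9] w 0.0173
25.533 465 th 0.0026
  lever 0.5739 r 0.1298 F [-0.7  4.8  5.8] w 0.0172
26.25 445 th 0.0122
  lever 0.5741 r 0.1298 F [-0.3  4.   5.7] w 0.0168
```

```bash
python3 -m pendant '[0,0,0,0,0,0,-0.4,0,0,0,0,0,0,-0.2,0,0,0,0,0,0,0,0,0,0,0,0,0,0.2,0,0,0,0,0,0,0.2,0,0,0,0,0,0,0.2,0,0,0,0,0,0,0.2,0,0,0,0,0,0,0.2]'|tail -3; python3 st.py 2|grep th
python3 -m pendant '[0,0,-0.03,0,0,0,0.2,0,0,-0.1,0,0,0,0.2,0,0,-0.2,0,0,0,0.2,0,0,-0.32,0,0,0,0.2,0,0,-0.45,0,0,0,0.2,0,0,-0.5,0,0,0,0.2,0,0,-0.5,0,0,0,0.2,0,0,-0.5,0,0,0,0.2]'|head -2;python3 st.py 2|grep th
for i in 1 2 3 4; do python3 -m pendant '[0,0,0,0,0,0,0.2,0,0,0,0,0,0,0.2,0,0,0,0,0,0,0.2,0,0,0,0,0,0,0.2,0,0,0,0,0,0,0.2,0,0,0,0,0,0,0.2,0,0,0,0,0,0,0.2,0,0,0,0,0,0,0.2]' >/dev/null; python3 st.py 1|grep th; done
python3 -c "
from h import *
im,d=snapshot('scene');cv2.imwrite('pics/s9.png',cv2.resize(im[130:330,170:400],None,fx=3,fy=3))"
```

```text
force: [0.5, 0.1, -0.0]
width: 0.0512
gripper_force: 0.0
26.967 475 th -0.0095
27.017 481 th -0.0100
t: 27.68
eef_pos: [0.4736, 0.0898, 0.31]
27.733 473 th -0.0045
27.783 465 th -0.0037
28.5 449 th 0.0123
29.217 479 th -0.0042
29.933 477 th -0.0080
30.65 464 th 0.0084
```

View pics/s9.png

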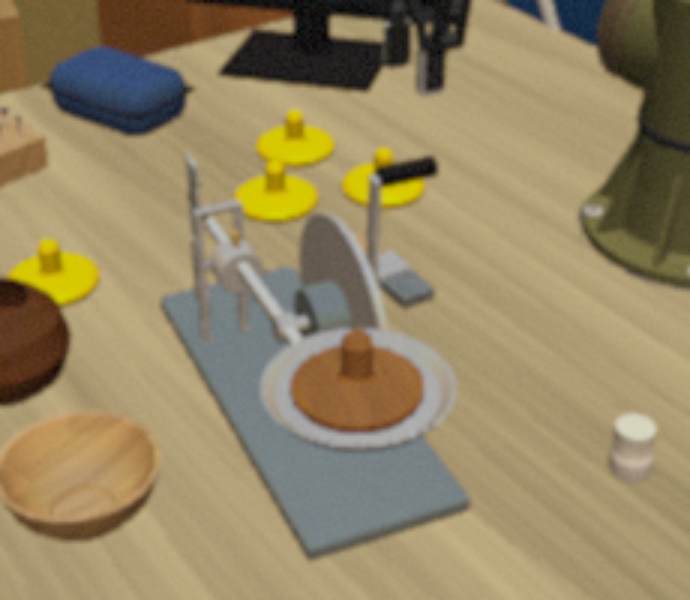

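The lid is centred in the pan at crop (358,385), the lever stands free near upright at (375,220), and the gripper is clear. The beam floats within ±0.013 rad (about ±3 mm at the pointer), so I'm handing in.

```bash
python3 -c "
from plant import bot
print(bot.sign_off())"
```

```text
the job is handed in; nothing more can be done
None
```

The job is handed in at about 31 s with no verdict returned: the lid lies on the pan, the lever is let go at about 0.574 rad, and my depth measurements show the beam floating within about ±3 mm of zero at the pointer for several seconds (two early closes missed because the fingertips sit about 35 mm behind the reported TCP).

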